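# Load the sample cell and slide it to the index post

### The job

The grain sample cell is parked under the sheet-metal hood: draw it out by its nose, leave it lying on the worktop clear of the hood, then take it again by the fin on its top and seat it fully down in the keyed pocket of the sliding carriage while the carriage is still at its loading end. Let go of the cell, then slide the carriage along its track until its pointer lines up with the index post, and leave it there with the cell still seated. Do not tip the cell over, and leave the sample tin and the brass weight where they stand.

Things in the scene. Friction and masses are not known exactly. Their poses are not given: they have to be found in the camera images.
- cell: Loose grey plastic cell, 0.25 kg: L-shaped flat block 24 mm high, fin on top. Origin: underside, centre of main block (x -32..32, y -35..35 mm). Nose continues to y = 75 at x -4..32 mm, so the corner at -x +y is stepped. Fin x -4..10, y -12..32, z 24..54 mm. Mass centre x 3, y 13. z up. Starts on the worktop under the hood, nose out of its mouth (cell +y along hood -x).
- cell_nose (a point): Point to grip the nose, on the cell: x 14, y 57, z 12 mm in the cell's frame; grip across the 36 mm width (cell x). Axes as the cell.
- cell_fin (a point): Point to grip the fin, on the cell: x 3, y 10, z 46 mm in the cell's frame; grip across the 14 mm thickness (cell x). Axes as the cell.
- hood: Bare steel sheet hood, fixed, no floor, open only towards its own -x. Origin on the worktop under its middle. Cheeks inside at y +-39 mm, back wall inside at x 38 mm, roof z 59..63 mm over x -36..42 mm. The roof covers the fin, so the cell only comes out level along hood -x; it is clear once moved 80 mm or more.
- track: Dark steel base of the slide unit, 340 mm long along its y, 130 mm deep (x -45..85 mm), fixed to the worktop. Origin on the worktop. The carriage slides along track +y.
- carriage (a joint): Travel of the aluminium carriage along track +y in m, 0 (loading end) to 0.16 (far stop). It stays where it is left; about 3 N moves it.
- pocket (a point): Floor of the carriage's pocket, mid of its main part, 20 mm above the worktop; moves with the carriage, axes as the track. L outline of the cell with 2.5 mm play a side (4 mm at the key block in the stepped corner), straight walls 16 mm, flared rims to 24 mm above the floor. A seated cell has its origin here, axes parallel, nose to +y; it fits only that way round.
- grip (a point): Point on the carriage's upright black plastic grip, 58 mm above the worktop; the grip is a post 28 mm (track x) by 16 mm (track y), from 20 to 75 mm above the worktop, on a lug at the carriage's front (-x) side. Grip across the 16 mm. Axes as the track's.
- pointer (a point): Tip of the small steel pointer on the carriage's rear (+x) edge. Axes as the track's; the pointer moves along track y.
- post: Index post: 8 mm square steel post, 62 mm high with its dark clamp foot, fixed somewhere along the rear edge of the track. Origin at the foot, in the middle of the post along track y; axes as the track's. The pointer is lined up when pointer and post have the same track y.
- tin: Bystander: round aluminium sample tin, 56 mm wide, 27 mm high; origin under its centre.
- weight: Bystander: brass check weight, 38 mm wide, 40 mm high; origin under its centre.
Things that resemble listed ones, but are neither listed nor needed, are in the scene too. What is shaped like the hood but pink is not meant. Leave any pink look-alike of the cell alone.

How it is judged:
By the outcome, as a careful person would: the job done as asked, in the order asked, and still so for the second after the job is handed in, with the robot touching nothing.
It also fails if it takes over 64 s, if anything falls off the work surface, if the arm or the gripper's body presses on something with over 40 N, if the wrist force passes 120 N, or if a joint passes its speed limit or range.

### The arm

A 6-joint arm with a two-finger parallel gripper is mounted at the origin on a cart in front of the work surface, level with it; the furniture and walls round the work are solid. World frame = base frame: x ahead of the robot, y to its left, z up, the work surface at z = 0. Lengths are in m, angles in degrees, forces in N, time in s.
With the tool pointing down it reaches from about 0.4 to 0.825 m from the base axis. Payload 7 kg.
Tool frame: the origin (TCP) lies between the finger pads; the fingertips stand 14 mm ahead of it and the grasp point (between the pads) lies 5 mm behind it; z points along the fingers, y is the line along which they close (so a half turn about z gives the same grasp; the last joint's range is limited). The gripper opens to 88 mm and grips with 3 to 60 N. Pads are 19 mm wide; open, the fingers measure 130 mm over their backs; the gripper's body (78 mm by 193 mm) begins 47 mm behind the grasp point.
Start: joints at [-59.353, 20.546, 0.682, 0, -70.136, -16.507], TCP at [0.165, -0.655, 0.241] pointing down, gripper open.
Joint ranges: [-176.03, 176.03], [-82.01, 121.73], [-58.28, 71.71], [-173.87, 95.51], [-174.79, -0.11], [-173.66, 173.66]. Speed limits (degrees/s): [136.94, 136.94, 172.46, 180, 180, 180].

### API

Orientations are given as [roll, pitch, yaw] about the fixed x, y, z axes, in that order (R = Rz(yaw) Ry(pitch) Rx(roll)).
In Python, from plant import status, cams, job gives the robot as it stands. The module is installed in compiled form; this text tells all that it offers.
- The arm moves only by the tool step_arm, never from a script. Its arguments are lists of equal length, an entry for each row: "xyz": the shift along the tool's x, y, z each as a share of 20 cm, from -1 to 1, a list of three; "yaw": the turn about the tool's z as a share of 360 degrees, from -1 to 1; "claw": the closure, from -1 (fully open) to 1 (shut). A call has 1 to 20 rows; each row is the pose to reach, as a shift and turn from the pose commanded when the call began, along the tool's axes at that moment, turning the shorter way round; what a row does not reach only later rows make up. A row lasts 1/12 s, in which the tool goes at most 41.7 mm and 7.16 degrees, less where a joint would pass 70% of its speed; a pose out of reach is approached as far as the arm can. A call with a number of a shift or a turn outside -1 to 1 is refused whole. A call with a gripper value outside its range is refused whole. The fingers move at their own pace and stop on an object; "grip_force" is the grip in N (left out, the last holds). Time passes only in rows, so rows that repeat a pose let the fingers close. It gives the time, the measured TCP pose, the force, the opening and the grip force at its end, in the units of the state.
- status.get_state(): the state, without advancing time (a new reading comes with each control period).
- cams.capture(name): name is "side" or "top"; returns (picture, depth): 480x640x3 uint8, blue, green, red; 480x640 float32, m along the optical axis (not along the pixel's ray), 0 where there is no reading.
- cams.calibration(name): a dict with "mtx" (3x3 intrinsics, pixels), "camera_from_world" (4x4, takes a point from world to camera coordinates). Camera axes: x right, y down, z forward; pixel columns grow to the right and rows downward; lengths in m; the calibration is good to about 2 mm. A picture is of the moment at which its call begins. calibration takes no time and is no camera call.
- job.close_job(): hands the job in; it is judged then, once.
The state is a dict: "time_s": time; "joints": joint angles; "qd": joint speeds; "joint_torque": joint torques, N m; "tcp_pos": TCP position; "eef_rot": TCP orientation; "contact_force": force on the tool from outside, world axes, zero at the start; "moment": the same for the moment, N m; "gripper_width": finger opening in m; "gripper_force": force on a finger pad.
Only numpy, scipy, OpenCV 4.12 (cv2) and the standard library are available. Lean on these libraries where they do the work, as an engineer would, in place of code of your own. Each camera call takes 0.05 s, during which the arm holds its last target. There are 200 camera calls.

## Working session

There is one attempt and no reset: what is moved stays moved. The work goes in short steps, Python scripts to look and compute and a tool call to move; the robot and the scene stay as the last step left them, time stands still between calls to the robot, and variables do not carry over. Pictures are saved under pics/ and viewed, at most 10 in all, crops included, and the job is handed in when it is done.

Besides the shell and the picture viewer there is one more tool, called in YAML: its name, and indented under it one key for each argument. step_arm: Moves the arm, as the interface text tells. Shift numbers are shares of 20 cm and turn numbers shares of 360 degrees, none past 1 either way. Its arguments: {"type":"object","properties":{"xyz":{"type":"array"},"yaw":{"type":"array"},"claw":{"type":"array"},"grip_force":{"type":"number"}},"required":["xyz","yaw","claw"]}

```bash
mkdir -p pics; python3 - <<'E'
from plant import status,cams
import cv2,numpy as np
for n in("side","top"):
    p,d=cams.capture(n);cv2.imwrite(f"pics/{n}0.png",p);np.save(f"{n}0.npy",d);c=cams.calibration(n)
    print(n,c["mtx"],np.round(np.linalg.inv(c["camera_from_world"]),3))
print(status.get_state())
E
```

```text
side [[491.6336511    0.         315.01518492]
 [  0.         491.6336511  236.20095375]
 [  0.           0.           1.        ]] [[ 0.997 -0.058  0.058  0.493]
 [-0.079 -0.499  0.863 -0.881]
 [-0.021 -0.865 -0.502  0.555]
 [ 0.     0.     0.     1.   ]]
top [[564.627856     0.         314.38051326]
 [  0.         564.627856   245.77951906]
 [  0.           0.           1.        ]] [[ 0.011 -0.991  0.132  0.399]
 [-0.999 -0.015 -0.029 -0.04 ]
 [ 0.031 -0.132 -0.991  1.238]
 [ 0.     0.     0.     1.   ]]
{'time_s': 0.1, 'joints': array([-5.93508641e+01,  2.05875123e+01,  6.38968426e-01, -1.75119605e-02,
       -7.01342574e+01, -1.65089774e+01]), 'qd': array([-0.05012654, -0.04515762,  0.16581237,  0.05510007,  0.03870378,
        0.09288792]), 'joint_torque': array([ 1.83101965e-03, -5.84164381e+01,  2.93755603e+01,  7.01540351e+00,
        1.01729447e-02, -6.21531558e-05]), 'tcp_pos': array([ 0.16480006, -0.65415294,  0.23971459]), 'eef_rot': array([ 1.79915934e+02, -7.74688465e-03, -1.65865799e+02]), 'contact_force': array([ 0.60110811,  0.25026623, -0.20890036]), 'moment': array([-0.04773262,  0.07257202, -0.04885651]), 'gripper_force': 0.0, 'gripper_width': 0.08747277419517613}
```

View pics/top0.png

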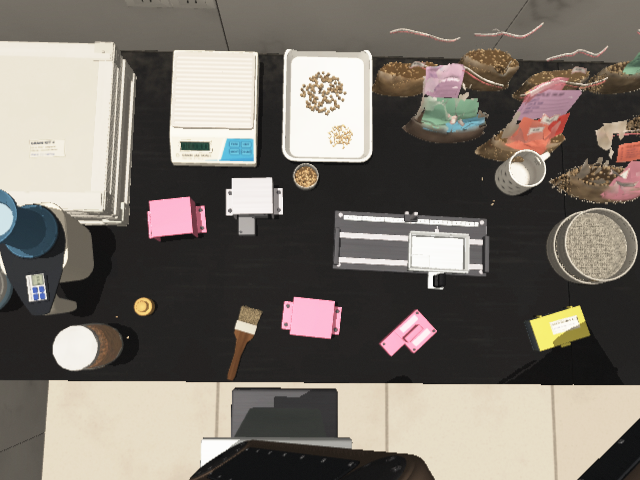

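View pics/side0.png

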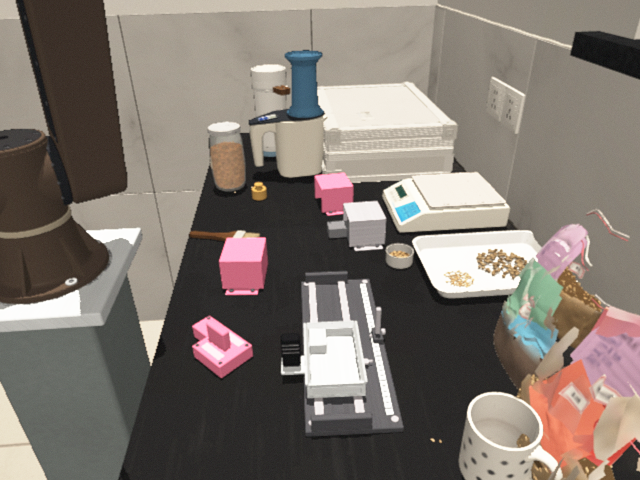

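The top view shows three hood-shaped things: grey at (253,198), pink at (175,218) and pink at (311,317). The grey one is meant: it is bare steel and has the grey nose sticking out at (246,226). For the cell, the pink look-alike is at (408,332) and the real grey one is under the grey hood. The track is at (410,243), with the carriage at its right end (438,252), the grip at (436,281) and the post at about (410,216). The tin is at (306,176) and the brass weight at (144,306). I'll confirm these in an enlarged crop.

```bash
cat > h.py <<'E'
import numpy as np,cv2
from plant import status,cams
def ray(n,uv,z):
    """pixels -> world points on plane at height z"""
    c=cams.calibration(n);T=np.linalg.inv(c["camera_from_world"])
    uv=np.atleast_2d(np.array(uv,float));r=np.c_[uv,np.ones(len(uv))]@np.linalg.inv(c["mtx"]).T@T[:3,:3].T
    return T[:3,3]+r*((z-T[2,3])/r[:,2])[:,None]
def cloud(n,d):
    c=cams.calibration(n);T=np.linalg.inv(c["camera_from_world"]);v,u=np.mgrid[:480,:640]
    r=np.stack([u,v,np.ones_like(u)],-1)@np.linalg.inv(c["mtx"]).T
    return (r*d[...,None])@T[:3,:3].T+T[:3,3]
E
python3 - <<'E'
import cv2,numpy as np
t=cv2.imread("pics/top0.png");s=cv2.imread("pics/side0.png")
a=cv2.resize(t[165:245,215:295],(300,300),interpolation=2)
b=cv2.resize(t[200:300,325:495],(500,294),interpolation=2);b=cv2.copyMakeBorder(b,0,6,0,0,0)
c=cv2.resize(s[265:435,275:405],(230,300),interpolation=2)
e=cv2.resize(s[190:260,315:415],(428,300),interpolation=2)
r=np.hstack([c,e]);r=cv2.copyMakeBorder(r,0,0,0,800-r.shape[1],0)
cv2.imwrite("pics/crop1.png",np.vstack([np.hstack([a,b]),r]))
from h import *
P=cloud("top",np.load("top0.npy"))
for u,v in[(253,198),(246,226),(246,232),(436,252),(410,216),(436,281),(360,250)]:print(u,v,P[v,u].round(3))
E
```

```text
253 198 [0.656 0.056 0.064]
246 226 [0.602 0.073 0.028]
246 232 [0.589 0.073 0.026]
436 252 [ 0.552 -0.342  0.021]
410 216 [ 0.628 -0.283  0.034]
436 281 [ 0.486 -0.332  0.056]
360 250 [ 0.555 -0.177  0.008]
```

View pics/crop1.png

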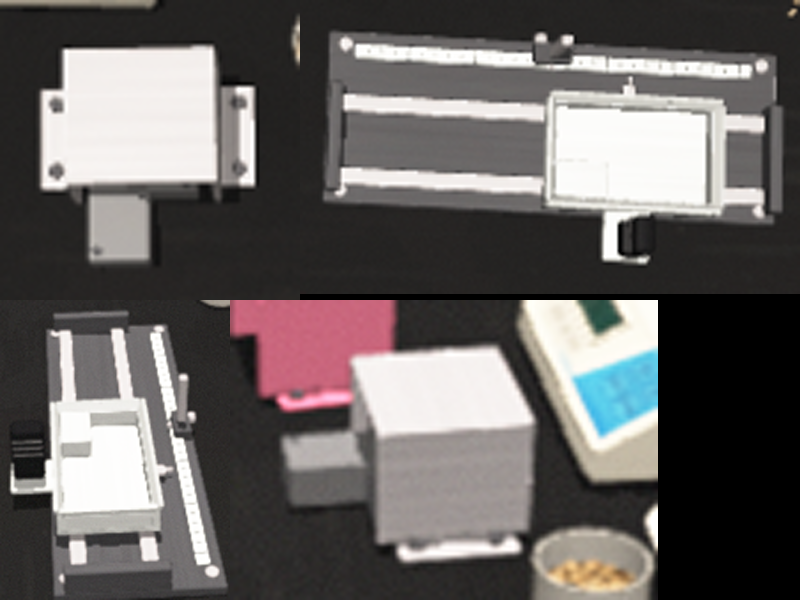

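The crop confirms it: the steel hood has the cell's grey nose coming out of its mouth. The carriage is at the right end, with the key block at its front-left corner, the pointer at about (437,229) and the post clamp at about (411,216). Next I'll measure.

```bash
python3 - <<'E'
from h import *
for n in("top","side"):
    P=cloud(n,np.load(f"{n}0.npy"));I=cv2.imread(f"pics/{n}0.png")
    X,Y,Z=P[...,0],P[...,1],P[...,2]
    def rect(m,lab,z):
        k,l,st,_=cv2.connectedComponentsWithStats(m.astype(np.uint8));
        if k<2:print(n,lab,"none");return
        i=1+st[1:,4].argmax();v,u=np.where(l==i);q=ray(n,np.c_[u,v],z)[:,:2]
        r=cv2.minAreaRect((q*1000).astype(np.float32));print(n,lab,len(u),"px med",st[i][:4],"rect",np.round(r[0],1),np.round(r[1],1),round(r[2],2),"z",np.median(Z[l==i]).round(4))
    rect((Z>.016)&(Z<.034)&(X>.56)&(X<.622)&(Y>.03)&(Y<.12),"nose",.024)
    rect((Z>.054)&(Z<.072)&(X>.6)&(X<.75)&(Y>-.02)&(Y<.12),"roof",.063)
    rect((Z>.036)&(Z<.05)&(X>.50)&(X<.615)&(Y>-.45)&(Y<-.25),"rim",.044)
    rect((Z>.012)&(Z<.027)&(X>.51)&(X<.60)&(Y>-.45)&(Y<-.25),"floor",.020)
    rect((Z>.066)&(Z<.085)&(X>.44)&(X<.53)&(Y>-.40)&(Y<-.28),"griptop",.075)
    rect((Z>.040)&(Z<.07)&(X>.615)&(X<.68)&(Y>-.45)&(Y<-.1),"post",.05)
    rect((Z>.003)&(Z<.2)&(X>.45)&(X<.66)&(Y>-.48)&(Y<-.08),"track",.008)
    m=(Z>.04)&(Z<.07)&(X>.612)&(X<.68)&(Y>-.45)&(Y<-.1);print(" postpts",m.sum(),P[m].mean(0).round(4) if m.any() else 0, P[m].min(0).round(3) if m.any() else 0,P[m].max(0).round(3)if m.any() else 0)
E
```

```text
top nose 295 px med [238 217  17  18] rect [603.4  73.2] [37.7 34.7] 1.44 z 0.0236
top roof 1476 px med [232 177  41  38] rect [661.8  58.3] [79.4 84.8] 1.73 z 0.0624
top rim 798 px med [409 231  61  42] rect [ 551.1 -342.8] [130.4  84.3] 87.8 z 0.0413
top floor 1383 px med [412 235  52  34] rect [ 552.7 -345.6] [113.7  68.8] 87.79 z 0.0203
top griptop 107 px med [437 273   9  13] rect [ 488.9 -338.3] [16.7 25.3] 88.98 z 0.0738
top post 22 px med [411 212   7   6] rect [ 628.9 -288.8] [ 7.6 14.1] 45.4 z 0.0583
top track 9331 px med [330 209 161  81] rect [ 558.8 -289.2] [354.1 171.6] 88.79 z 0.0133
 postpts 22 [ 0.6264 -0.2865  0.0584] [ 0.624 -0.292  0.041] [ 0.63  -0.283  0.07 ]
side nose 182 px med [327 221  18  13] rect [604.1  67.1] [37.6 51.8] 2.07 z 0.025
side roof 808 px med [344 201  43  25] rect [663.5  52.6] [ 79.3 104.9] 1.72 z 0.0642
side rim 1565 px med [304 321  64  69] rect [ 551.8 -344.6] [137.6  84.4] 87.72 z 0.0412
side floor 1943 px med [310 332  50  51] rect [ 553.  -327.6] [104.3  69.8] 87.64 z 0.0211
side griptop 223 px med [281 333  20  13] rect [ 490.2 -345.2] [25.5 27.2] 88.87 z 0.0744
side post 82 px med [376 309   6  18] rect [ 631.  -281.1] [41.9  8. ] 79.33 z 0.0568
side track 14150 px med [280 271 124 166] rect [ 559.2 -271.4] [379.6 174. ] 85.67 z 0.0162
 postpts 82 [ 0.6284 -0.2897  0.056 ] [ 0.625 -0.293  0.04 ] [ 0.633 -0.284  0.07 ]
```

Roof, nose, rim and floor all match the given sizes and heights. Hood yaw is about 1.7° and track yaw about -2.2°. Now moving towards the nose.

step_arm:
  xyz:
    - [-0.14,0.14,0]
    - [-0.28,0.28,0]
    - [-0.42,0.42,0]
    - [-0.56,0.56,0]
    - [-0.7,0.7,0]
    - [-0.85,0.85,0]
    - [-1,1,0]
    - [-1,1,0]
  yaw: [0,0,0,0,0,0,0,0]
  claw: [-1,-1,-1,-1,-1,-1,-1,-1]
  grip_force: 30

```text
time_s: 0.77
tcp_pos: [0.3123, -0.4071, 0.2408]
eef_rot: [180.0, 0.1, -165.6]
contact_force: [-1.1, 0.1, -0.4]
gripper_width: 0.0877
gripper_force: 0.0
```

step_arm:
  xyz:
    - [-0.14,0.14,0]
    - [-0.28,0.28,0]
    - [-0.42,0.42,0]
    - [-0.56,0.56,0]
    - [-0.7,0.7,0]
    - [-0.85,0.85,0]
    - [-1,1,0]
    - [-1,1,0]
  yaw: [0,0,0,0,0,0,0,0]
  claw: [-1,-1,-1,-1,-1,-1,-1,-1]

```text
time_s: 1.43
tcp_pos: [0.4579, -0.1645, 0.2405]
eef_rot: [180.0, 0.1, -165.6]
contact_force: [0.3, -0.4, 0.5]
gripper_width: 0.0877
gripper_force: 0.0
```

step_arm:
  xyz:
    - [-0.14,0.14,0]
    - [-0.28,0.28,0]
    - [-0.42,0.42,0]
    - [-0.56,0.56,0.1]
    - [-0.7,0.7,0.2]
    - [-0.85,0.85,0.3]
    - [-0.97,1,0.4]
    - [-0.97,1,0.4]
    - [-0.97,1,0.4]
    - [-0.97,1,0.4]
  yaw: [0.01,0.02,0.0345,0.0345,0.0345,0.0345,0.0345,0.0345,0.0345,0.0345]
  claw: [-1,-1,-1,-1,-1,-1,-1,-1,-1,-1]

```text
time_s: 2.27
tcp_pos: [0.5939, 0.0726, 0.1595]
eef_rot: [-179.9, -0.1, -178.2]
contact_force: [-0.5, -0.8, 0.8]
gripper_width: 0.0875
gripper_force: 0.0
```

```bash
cat >> h.py <<'E'
def togo(x,y,z,yaw):
    s=status.get_state();p=s["tcp_pos"];w=np.radians(s["eef_rot"][2]);d=np.array([x,y,z])-p
    c,n=np.cos(w),np.sin(w);t=np.array([c*d[0]+n*d[1],n*d[0]-c*d[1],-d[2]])
    dy=(s["eef_rot"][2]-yaw+180)%360-180
    print("t",s["time_s"],"at",p.round(4),s["eef_rot"].round(2),"F",s["contact_force"].round(1),"w",round(s["gripper_width"],4),"share",(t/.2).round(4),"yaw",round(dy/360,4))
E
python3 - <<'E'
from h import *
P=cloud("top",np.load("top0.npy"));q=P[195:242,145:210].reshape(-1,3);print("pink top",np.percentile(q[:,2],[50,90,99]).round(4))
P=cloud("side",np.load("side0.npy"));q=P[172:215,312:356].reshape(-1,3);print("pink side",np.percentile(q[:,2],[50,90,99]).round(4))
togo(.595,.073,.10,-178.3);togo(.595,.073,.018,-178.3)
E
```

```text
pink top [0.0546 0.0644 0.067 ]
pink side [0.0394 0.0649 0.0663]
t 2.2667 at [0.5939 0.0726 0.1595] [-1.7994e+02 -1.3000e-01 -1.7821e+02] F [-0.5 -0.8  0.8] w 0.0875 share [-0.0057  0.0018  0.2976] yaw 0.0003
t 2.2667 at [0.5939 0.0726 0.1595] [-1.7994e+02 -1.3000e-01 -1.7821e+02] F [-0.5 -0.8  0.8] w 0.0875 share [-0.0057  0.0018  0.7076] yaw 0.0003
```

step_arm:
  xyz:
    - [0,0,0.15]
    - [0,0,0.3]
    - [0,0,0.42]
    - [0,0,0.52]
    - [0,0,0.6]
    - [0,0,0.66]
    - [0,0,0.705]
    - [0,0,0.705]
    - [0,0,0.705]
  yaw: [0,0,0,0,0,0,0,0,0]
  claw: [-1,-1,-1,-1,-1,-1,-1,-1,-1]

```text
time_s: 3.02
tcp_pos: [0.5944, 0.0717, 0.0202]
eef_rot: [-180.0, 0.0, -178.3]
contact_force: [0.1, 1.0, 0.7]
gripper_width: 0.0874
gripper_force: 0.0
```

step_arm:
  xyz:
    - [0,0,0]
    - [0,0,0]
    - [0,0,0]
    - [0,0,0]
    - [0,0,0]
    - [0,0,0]
    - [0,0,0]
    - [0,0,0]
  yaw: [0,0,0,0,0,0,0,0]
  claw: [0,0.3,1,1,1,1,1,1]
  grip_force: 25

```text
time_s: 3.68
tcp_pos: [0.5943, 0.0725, 0.0195]
eef_rot: [-180.0, -0.0, -178.3]
contact_force: [0.3, -0.3, 0.1]
gripper_width: 0.0397
gripper_force: 0.0
```

step_arm:
  xyz:
    - [0,0,0]
    - [0,0,0]
    - [0,0,0]
    - [0,0,0]
    - [0,0,0]
  yaw: [0,0,0,0,0]
  claw: [1,1,1,1,1]

```text
time_s: 4.1
tcp_pos: [0.5943, 0.0725, 0.0195]
eef_rot: [180.0, -0.0, -178.3]
contact_force: [-0.2, 2.0, 1.1]
gripper_width: 0.0359
gripper_force: 24.9
```

Gripped at 36 mm, which is the nose width. Drawing it out 105 mm along hood -x.

step_arm:
  xyz:
    - [0.03,0,0]
    - [0.08,0,0]
    - [0.14,0,0]
    - [0.2,0,0]
    - [0.26,0,0]
    - [0.32,0,0]
    - [0.38,0,0]
    - [0.44,0,0]
    - [0.49,0,0]
    - [0.525,0,0]
    - [0.525,0,0]
    - [0.525,0,0]
    - [0.525,0,0]
  yaw: [0,0,0,0,0,0,0,0,0,0,0,0,0]
  claw: [1,1,1,1,1,1,1,1,1,1,1,1,1]

```text
time_s: 5.18
tcp_pos: [0.4894, 0.0692, 0.0195]
eef_rot: [-180.0, -0.0, -178.3]
contact_force: [-0.6, 0.4, -0.7]
gripper_width: 0.0358
gripper_force: 24.9
```

step_arm:
  xyz:
    - [0,0,0]
    - [0,0,0]
    - [0,0,0]
    - [0,0,0]
    - [0,0,0]
    - [0,0,-0.15]
    - [0,0,-0.35]
    - [0,0,-0.55]
    - [0,0,-0.6]
    - [-0.3,0,-0.6]
    - [-0.3,0,-0.6]
  yaw: [0,0,0,0,0,0,0,0,0,0,0]
  claw: [0,-1,-1,-1,-1,-1,-1,-1,-1,-1,-1]

```text
time_s: 6.1
tcp_pos: [0.5529, 0.0718, 0.1422]
eef_rot: [179.9, 0.3, -178.2]
contact_force: [1.0, 0.7, 1.4]
gripper_width: 0.0875
gripper_force: 0.0
```

```bash
python3 - <<'E'
from h import *
for n in("side","top"):
    p,d=cams.capture(n);cv2.imwrite(f"pics/{n}1.png",p);np.save(f"{n}1.npy",d)
    P=cloud(n,d);X,Y,Z=P[...,0],P[...,1],P[...,2]
    for lab,a,b,z in(("fin",.046,.06,.054),("body",.017,.031,.024)):
        m=(Z>a)&(Z<b)&(X>.45)&(X<.615)&(Y>-.02)&(Y<.13)
        k,l,st,_=cv2.connectedComponentsWithStats(m.astype(np.uint8))
        if k<2: print(n,lab,"none");continue
        i=1+st[1:,4].argmax();v,u=np.where(l==i);q=ray(n,np.c_[u,v],z)[:,:2]
        r=cv2.minAreaRect((q*1000).astype(np.float32));print(n,lab,len(u),np.round(r[0],1),np.round(r[1],1),round(r[2],2),np.median(Z[l==i]).round(4), st[i])
s=cv2.imread("pics/side1.png");t=cv2.imread("pics/top1.png")
cv2.imwrite("pics/crop2.png",np.hstack([cv2.resize(t[150:310,170:330],(400,400)),cv2.resize(s[180:280,290:390],(400,400))]))
togo(.547,.06,.1,-178.3)
E
```

```text
side fin 129 [547.   51.9] [31.8 41.3] 86.86 0.0534 [301 216  20   8 129]
side body 640 [537.4  49.9] [109.7  80. ] 2.21 0.0251 [281 222  53  21 640]
top fin 66 [532.5  58.1] [19.2 12.6] 1.44 0.0529 [248 252   7  10  66]
top body 587 [513.3  54.8] [64.8 62.6] 0.85 0.0236 [239 252  30  31 587]
t 6.2 at [0.5522 0.0714 0.1399] [ 1.7998e+02  1.1000e-01 -1.7830e+02] F [-1.  -0.   0.4] w 0.0878 share [ 0.0275 -0.0562  0.1993] yaw -0.0
```

View pics/crop2.png

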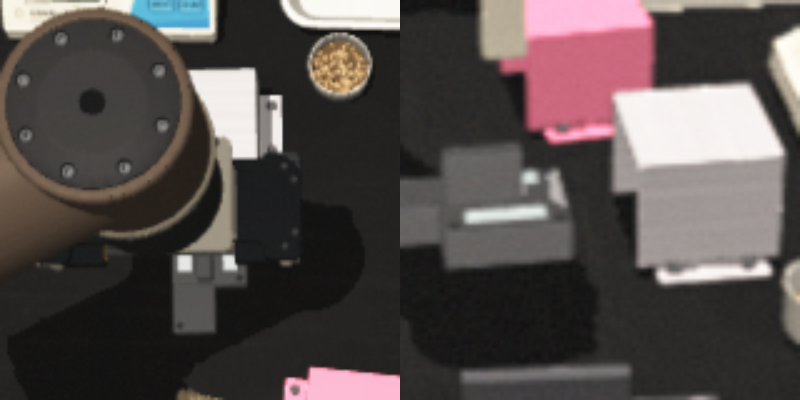

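The cell stands upright and clear of the hood, with its fin at about (204,265) in the left half of the crop. Next I'll grip the fin.

step_arm:
  xyz:
    - [0.033,-0.062,0.05]
    - [0.033,-0.062,0.2]
    - [0.033,-0.062,0.32]
    - [0.033,-0.062,0.42]
    - [0.033,-0.062,0.49]
    - [0.033,-0.062,0.49]
    - [0.033,-0.062,0.49]
    - [0.033,-0.062,0.49]
    - [0.033,-0.062,0.49]
    - [0.033,-0.062,0.49]
    - [0.033,-0.062,0.49]
    - [0.033,-0.062,0.49]
    - [0.033,-0.062,0.49]
    - [0.033,-0.062,0.49]
    - [0.033,-0.062,0.49]
    - [0.033,-0.062,0.49]
    - [0.033,-0.062,0.49]
    - [0.033,-0.062,0.49]
    - [0.033,-0.062,0.49]
  yaw: [0,0,0,0,0,0,0,0,0,0,0,0,0,0,0,0,0,0,0]
  claw: [-1,-1,-1,-1,-1,-1,0,0.4,1,1,1,1,1,1,1,1,1,1,1]
  grip_force: 40

```text
time_s: 7.78
tcp_pos: [0.5432, 0.0586, 0.0415]
eef_rot: [180.0, 0.0, -178.3]
contact_force: [-0.2, 1.1, 0.5]
gripper_width: 0.0139
gripper_force: 40.0
```

step_arm:
  xyz:
    - [0,0,-0.06]
    - [0,0,-0.2]
    - [0,0,-0.35]
    - [0,0,-0.5]
    - [0,-0.08,-0.5]
    - [0,-0.2,-0.5]
    - [0,-0.33,-0.5]
    - [0,-0.46,-0.5]
    - [0,-0.6,-0.5]
    - [0,-0.73,-0.5]
    - [0,-0.86,-0.5]
    - [0,-0.95,-0.5]
    - [0,-1,-0.5]
    - [0,-1,-0.5]
    - [0,-1,-0.5]
  yaw: [0,0,0,0,0.01,0.025,0.04,0.055,0.07,0.085,0.1,0.115,0.13,0.13,0.13]
  claw: [1,1,1,1,1,1,1,1,1,1,1,1,1,1,1]

```text
time_s: 9.03
tcp_pos: [0.5484, -0.1419, 0.1409]
eef_rot: [-180.0, -0.1, 134.9]
contact_force: [-0.4, -0.2, -3.6]
gripper_width: 0.0137
gripper_force: 40.0
```

```bash
python3 - <<'E'
from h import *
togo(.5553,-.3526,.14,87.8)
E
```

```text
t 9.0333 at [ 0.5484 -0.1419  0.1409] [-1.7995e+02 -6.0000e-02  1.3495e+02] F [-0.4 -0.2 -3.6] w 0.0137 share [-0.77   -0.7201  0.0045] yaw 0.131
```

step_arm:
  xyz:
    - [-0.06,-0.055,0]
    - [-0.15,-0.14,0]
    - [-0.26,-0.24,0]
    - [-0.37,-0.345,0]
    - [-0.48,-0.45,0]
    - [-0.59,-0.55,0]
    - [-0.68,-0.635,0]
    - [-0.74,-0.69,0]
    - [-0.77,-0.72,0]
    - [-0.77,-0.72,0]
    - [-0.77,-0.72,0]
    - [-0.77,-0.72,0]
  yaw: [0.01,0.025,0.04,0.055,0.07,0.085,0.1,0.115,0.131,0.131,0.131,0.131]
  claw: [1,1,1,1,1,1,1,1,1,1,1,1]

```text
time_s: 10.03
tcp_pos: [0.5559, -0.3511, 0.1413]
eef_rot: [-180.0, -0.0, 88.0]
contact_force: [0.6, 0.9, -2.4]
gripper_width: 0.0139
gripper_force: 40.0
```

```bash
python3 - <<'E'
from h import *
togo(.5553,-.3556,.14,87.8)
for n in("side","top"):
    p,d=cams.capture(n);cv2.imwrite(f"pics/{n}2.png",p);np.save(f"{n}2.npy",d)
    P=cloud(n,d);X,Y,Z=P[...,0],P[...,1],P[...,2]
    for lab,a,b,z in(("top",.117,.132,.123),("bodyall",.093,.129,.111)):
        m=(Z>a)&(Z<b)&(X>.48)&(X<.62)&(Y>-.45)&(Y<-.24)
        k,l,st,_=cv2.connectedComponentsWithStats(m.astype(np.uint8))
        if k<2: print(n,lab,"none");continue
        i=1+st[1:,4].argmax();v,u=np.where(l==i);q=P[l==i]
        r=cv2.minAreaRect((q[:,:2]*1000).astype(np.float32));print(n,lab,len(u),np.round(r[0],1),np.round(r[1],1),round(r[2],2),"z",q[:,2].min().round(4),np.median(q[:,2]).round(4),st[i][:4],"xy pct",np.percentile(q[:,:2],[0.5,99.5],axis=0).round(4).tolist())
s=cv2.imread("pics/side2.png");t=cv2.imread("pics/top2.png")
cv2.imwrite("pics/crop3.png",np.hstack([cv2.resize(t[180:300,380:500],(400,400)),cv2.resize(s[240:400,250:410],(400,400))]))
E
```

```text
t 10.0333 at [ 0.5559 -0.3511  0.1413] [-1.7997e+02 -3.0000e-02  8.8020e+01] F [ 0.6  0.9 -2.4] w 0.0139 share [-0.0228 -0.0021  0.0063] yaw 0.0006
side top 1323 [ 554.5 -362.2] [73.3 64.2] 87.8 z 0.117 0.1246 [313 301  51  39] xy pct [[0.522, -0.3989], [0.5859, -0.3287]]
side bodyall 1709 [ 554.3 -362.3] [73.7 64.2] 88.14 z 0.1004 0.1242 [313 301  51  48] xy pct [[0.5217, -0.3992], [0.5859, -0.3295]]
top top 349 [ 555.1 -321.8] [39.5 63.5] 87.84 z 0.1175 0.1236 [429 228  20  33] xy pct [[0.5231, -0.3421], [0.5865, -0.3025]]
top bodyall 397 [ 555.  -322.5] [66.2 40.7] 1.8 z 0.0995 0.1232 [429 228  20  34] xy pct [[0.5225, -0.3421], [0.5862, -0.3026]]
```

View pics/crop3.png

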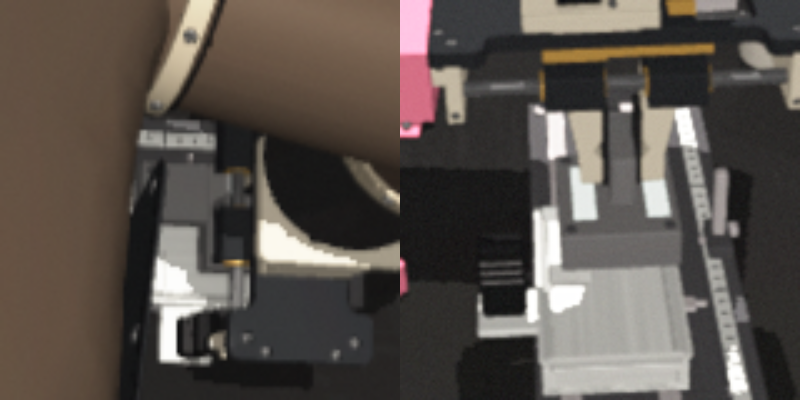

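The side view shows the cell hanging level over the carriage with its nose away from the camera, about (620,190) in the crop, on the same side as the key block. Its near edge puts the TCP at cell y of about 12.5 mm, so I'll correct by -2 mm in y and -1.3 mm in x and go down in stages.

step_arm:
  xyz:
    - [-0.01,-0.006,0.05]
    - [-0.01,-0.006,0.13]
    - [-0.01,-0.006,0.21]
    - [-0.01,-0.006,0.27]
    - [-0.01,-0.006,0.29]
    - [-0.01,-0.006,0.31]
    - [-0.01,-0.006,0.32]
    - [-0.01,-0.006,0.32]
  yaw: [0.0006,0.0006,0.0006,0.0006,0.0006,0.0006,0.0006,0.0006]
  claw: [1,1,1,1,1,1,1,1]

```text
time_s: 10.8
tcp_pos: [0.5548, -0.354, 0.0779]
eef_rot: [180.0, 0.0, 87.6]
contact_force: [0.6, 1.2, -2.7]
gripper_width: 0.0137
gripper_force: 40.0
```

step_arm:
  xyz:
    - [0,0,0.01]
    - [0,0,0.02]
    - [0,0,0.03]
    - [0,0,0.04]
    - [0,0,0.04]
  yaw: [0,0,0,0,0]
  claw: [1,1,1,1,1]

```text
time_s: 11.22
tcp_pos: [0.5549, -0.3551, 0.0728]
eef_rot: [179.9, 0.1, 87.6]
contact_force: [-6.7, 2.2, 13.0]
gripper_width: 0.0139
gripper_force: 40.0
```

Contact, with a push toward -x. Easing up, shifting -1.5 mm in x and trying again.

step_arm:
  xyz:
    - [0,0,-0.03]
    - [0,-0.008,-0.03]
    - [0,-0.008,-0.02]
    - [0,-0.008,-0.01]
    - [0,-0.008,0]
    - [0,-0.008,0.01]
    - [0,-0.008,0.01]
  yaw: [0,0,0,0,0,0,0]
  claw: [1,1,1,1,1,1,1]

```text
time_s: 11.8
tcp_pos: [0.5526, -0.3539, 0.0665]
eef_rot: [-179.9, -0.0, 87.5]
contact_force: [-0.9, 0.2, -2.8]
gripper_width: 0.0142
gripper_force: 40.0
```

```bash
python3 - <<'E'
from h import *
s=status.get_state();togo(.5536,-.354,.0615,87.8);print(s["moment"].round(2))
p,d=cams.capture("side");np.save("side3.npy",d)
cv2.imwrite("pics/crop4.png",cv2.resize(p[300:420,270:410],(700,600),interpolation=2))
E
```

```text
t 11.8 at [ 0.5526 -0.3539  0.0665] [-1.7992e+02 -3.0000e-02  8.7540e+01] F [-0.9  0.2 -2.8] w 0.0142 share [-0.0004  0.005   0.0248] yaw -0.0007
[-0.19  0.06  0.  ]
```

View pics/crop4.png

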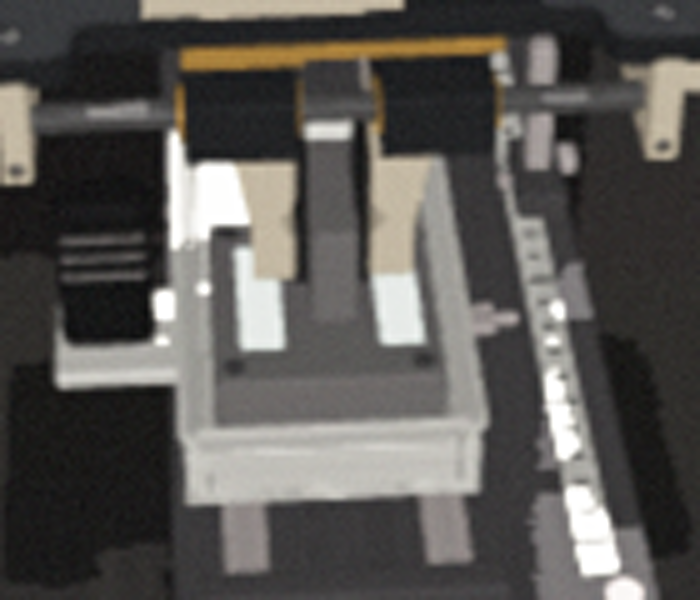

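The cell is inside the pocket walls, level and with no load. It needs 5 mm more to seat.

step_arm:
  xyz:
    - [0,0,0.01]
    - [0,0,0.02]
    - [0,0,0.027]
    - [0,0,0.027]
    - [0,0,0.027]
  yaw: [0,0,0,0,0]
  claw: [1,1,1,1,1]

```text
time_s: 12.27
tcp_pos: [0.5533, -0.355, 0.0636]
eef_rot: [179.9, 0.1, 87.6]
contact_force: [-3.0, -2.5, 6.3]
gripper_width: 0.0136
gripper_force: 40.0
```

step_arm:
  xyz:
    - [0,-0.003,0.004]
    - [0,-0.003,0.008]
    - [0,-0.003,0.008]
    - [0,-0.003,0.008]
  yaw: [0,0,0,0]
  claw: [1,1,1,1]

```text
time_s: 12.6
tcp_pos: [0.5532, -0.3553, 0.0626]
eef_rot: [179.9, 0.1, 87.6]
contact_force: [-2.0, -3.7, 7.1]
gripper_width: 0.0133
gripper_force: 40.0
```

```bash
python3 - <<'E'
from h import *
for i in range(2):
    p,d=cams.capture("side");P=cloud("side",d);togo(.5536,-.354,.0615,87.8)
X,Y,Z=P[...,0],P[...,1],P[...,2]
m=(abs(X-.55)<.027)&(Y>-.398)&(Y<-.375)&(Z>.03)&(Z<.06);q=P[m]
print("top z",np.median(q[:,2]).round(4),len(q))
A=np.c_[q[:,:2]-q[:,:2].mean(0),np.ones(len(q))];print(np.linalg.lstsq(A,q[:,2],rcond=None)[0].round(4))
m=(abs(X-.55)<.03)&(Y>-.42)&(Y<-.405)&(Z>.03)&(Z<.06);print("rim z",np.percentile(P[m][:,2],[50,90]).round(4),m.sum())
E
```

```text
t 12.65 at [ 0.5532 -0.3553  0.0625] [1.7987e+02 1.1000e-01 8.7580e+01] F [-2.5 -3.1  8.2] w 0.0138 share [0.0065 0.0018 0.0052] yaw -0.0006
t 12.7 at [ 0.5532 -0.3553  0.0625] [1.7987e+02 1.2000e-01 8.7580e+01] F [-2.9 -2.9  7.7] w 0.0138 share [0.0066 0.0017 0.0052] yaw -0.0006
top z 0.0477 514
[0.0193 0.1135 0.0484]
rim z [0.0371 0.0453] 372
```

```bash
python3 - <<'E'
from h import *
p,d=cams.capture("side");P=cloud("side",d);X,Y,Z=P[...,0],P[...,1],P[...,2]
for y in(-.396,-.392,-.388,-.384,-.380,-.372,-.366):
    print(y,[ (np.median(Z[m]).round(4),int(m.sum())) for x in(.526,.533,.568,.576) for m in[(abs(X-x)<.004)&(abs(Y-y)<.002)&(Z>.03)&(Z<.06)]])
cv2.imwrite("pics/crop5.png",cv2.resize(p[300:420,270:410],(700,600),interpolation=2))
E
```

```text
-0.396 [(np.float64(0.0479), 15), (np.float64(0.0476), 14), (np.float64(0.0478), 17), (np.float64(0.0483), 11)]
-0.392 [(np.float64(0.0475), 12), (np.float64(0.0474), 11), (np.float64(0.0476), 13), (np.float64(0.0466), 10)]
-0.388 [(np.float64(0.0472), 11), (np.float64(0.0475), 16), (np.float64(0.0478), 10), (np.float64(0.0479), 15)]
-0.384 [(np.float64(0.0473), 13), (np.float64(0.0481), 8), (np.float64(0.0472), 12), (np.float64(0.0475), 12)]
-0.38 [(np.float64(0.0473), 9), (np.float64(0.0475), 12), (np.float64(0.0476), 12), (np.float64(0.047), 10)]
-0.372 [(np.float64(0.0474), 11), (np.float64(0.0469), 13), (np.float64(0.0471), 10), (np.float64(0.0473), 12)]
-0.366 [(np.float64(0.0466), 9), (np.float64(0.0529), 23), (np.float64(0.0544), 36), (np.float64(0.0532), 26)]
```

View pics/crop5.png

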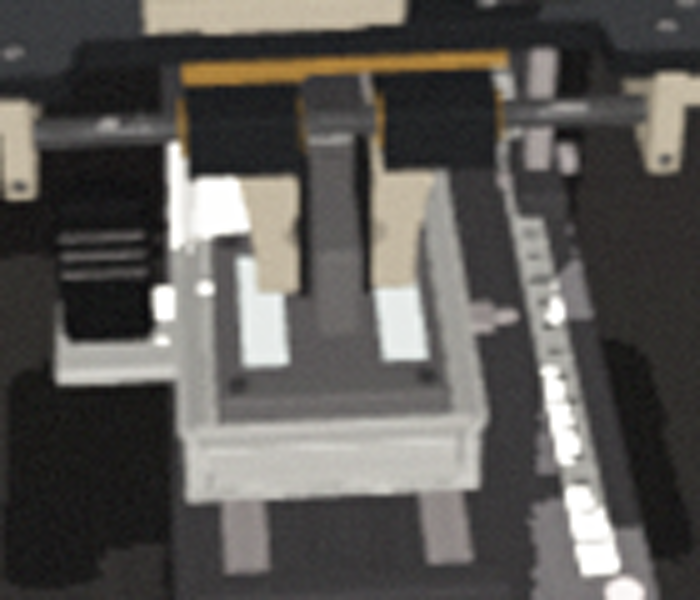

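The cell is level but reads about 2 mm high, with side load toward -y. Easing up, shifting -2 mm in y and pressing again.

step_arm:
  xyz:
    - [0,0,-0.02]
    - [-0.01,-0.002,-0.02]
    - [-0.012,-0.002,-0.015]
    - [-0.012,-0.002,-0.005]
    - [-0.012,-0.002,0.005]
    - [-0.012,-0.002,0.005]
    - [-0.012,-0.002,0.005]
  yaw: [-0.0003,-0.0006,-0.0006,-0.0006,-0.0006,-0.0006,-0.0006]
  claw: [1,1,1,1,1,1,1]

```text
time_s: 13.33
tcp_pos: [0.5523, -0.3573, 0.0611]
eef_rot: [179.9, 0.1, 87.8]
contact_force: [-3.4, -0.4, 10.0]
gripper_width: 0.0137
gripper_force: 40.0
```

```bash
cat >> h.py <<'E'
def topz():
    p,d=cams.capture("side");P=cloud("side",d);X,Y,Z=P[...,0],P[...,1],P[...,2]
    for y in(-.394,-.386,-.378):
        print("topz",y,[(np.median(Z[m]).round(4)) for x in(.53,.572) for m in[(abs(X-x)<.007)&(abs(Y-y)<.004)&(Z>.03)&(Z<.06)]])
    return p,d
E
python3 - <<'E'
from h import *
topz();togo(.5536,-.354,.0615,87.8)
E
```

```text
topz -0.394 [np.float64(0.0453), np.float64(0.0455)]
topz -0.386 [np.float64(0.0454), np.float64(0.0459)]
topz -0.378 [np.float64(0.0454), np.float64(0.0458)]
t 13.3833 at [ 0.5523 -0.3573  0.061 ] [1.7994e+02 9.0000e-02 8.7800e+01] F [-3.5 -1.  10.5] w 0.0137 share [ 0.0167  0.0061 -0.0023] yaw -0.0
```

Seated: TCP is 0.061 and the cell top is level with the rim. Letting go, rising and turning to the carriage grip.

step_arm:
  xyz:
    - [0,0,0]
    - [0,0,0]
    - [0,0,0]
    - [0,0,0]
    - [0,0,-0.1]
    - [0,0,-0.3]
    - [0,0,-0.5]
    - [0.02,-0.08,-0.5]
    - [0.05,-0.18,-0.5]
    - [0.078,-0.319,-0.5]
    - [0.078,-0.319,-0.5]
    - [0.078,-0.319,-0.5]
    - [0.078,-0.319,-0.5]
    - [0.078,-0.319,-0.5]
    - [0.078,-0.319,-0.5]
    - [0.078,-0.319,-0.5]
    - [0.078,-0.319,-0.5]
    - [0.078,-0.319,-0.5]
    - [0.078,-0.319,-0.5]
  yaw: [0,0,0,0,0,0,-0.019,-0.038,-0.057,-0.076,-0.095,-0.114,-0.133,-0.152,-0.171,-0.19,-0.21,-0.23,-0.25]
  claw: [0.5,0,-1,-1,-1,-1,-1,-1,-1,-1,-1,-1,-1,-1,-1,-1,-1,-1,-1]

```text
time_s: 14.97
tcp_pos: [0.4887, -0.3383, 0.1593]
eef_rot: [180.0, -0.0, 178.0]
contact_force: [-0.4, -0.3, 0.2]
gripper_width: 0.088
gripper_force: 0.0
```

step_arm:
  xyz:
    - [0,0,0]
    - [0,0,0]
    - [0,0,0]
  yaw: [0,0,0]
  claw: [-1,-1,-1]

```text
time_s: 15.22
tcp_pos: [0.4888, -0.3383, 0.1594]
eef_rot: [180.0, -0.0, 177.4]
contact_force: [0.1, -0.5, -0.9]
gripper_width: 0.0878
gripper_force: 0.0
```

```bash
python3 - <<'E'
from h import *
p,d=topz();cv2.imwrite("pics/side4.png",p);np.save("side4.npy",d);togo(.489,-.340,.053,177.8)
P=cloud("side",d);X,Y,Z=P[...,0],P[...,1],P[...,2]
def f(l,m):print(l,m.sum(),P[m].min(0).round(4),np.median(P[m],0).round(4),P[m].max(0).round(4))
f("griptop",(Z>.07)&(Z<.083)&(X>.46)&(X<.515)&(Y>-.4)&(Y<-.3))
f("post",(Z>.045)&(Z<.07)&(X>.615)&(X<.65)&(Y>-.33)&(Y<-.2))
f("fin",(Z>.066)&(Z<.082)&(X>.53)&(X<.58)&(Y>-.4)&(Y<-.3))
f("pointer",(Z>.012)&(Z<.06)&(X>.598)&(X<.616)&(Y>-.38)&(Y<-.31))
cv2.imwrite("pics/crop6.png",cv2.resize(p[290:420,270:410],(646,600),interpolation=2))
E
```

```text
topz -0.394 [np.float64(0.0452), np.float64(0.0451)]
topz -0.386 [np.float64(0.0455), np.float64(0.0452)]
topz -0.378 [np.float64(0.0452), np.float64(0.0454)]
t 15.2667 at [ 0.4888 -0.3383  0.1594] [ 1.7999e+02 -1.0000e-02  1.7745e+02] F [ 0.6  0.5 -0.4] w 0.0877 share [-0.0016 -0.0086  0.5322] yaw -0.001
griptop 177 [ 0.4764 -0.3537  0.0701] [ 0.4905 -0.3473  0.0752] [ 0.5039 -0.3368  0.0785]
post 66 [ 0.6248 -0.2923  0.0466] [ 0.6283 -0.2901  0.059 ] [ 0.6336 -0.2852  0.0691]
fin 253 [ 0.5466 -0.3822  0.066 ] [ 0.5537 -0.3641  0.0745] [ 0.562  -0.3373  0.0771]
pointer 109 [ 0.5982 -0.3798  0.012 ] [ 0.6063 -0.3486  0.0129] [ 0.6159 -0.3124  0.0223]
```

View pics/crop6.png

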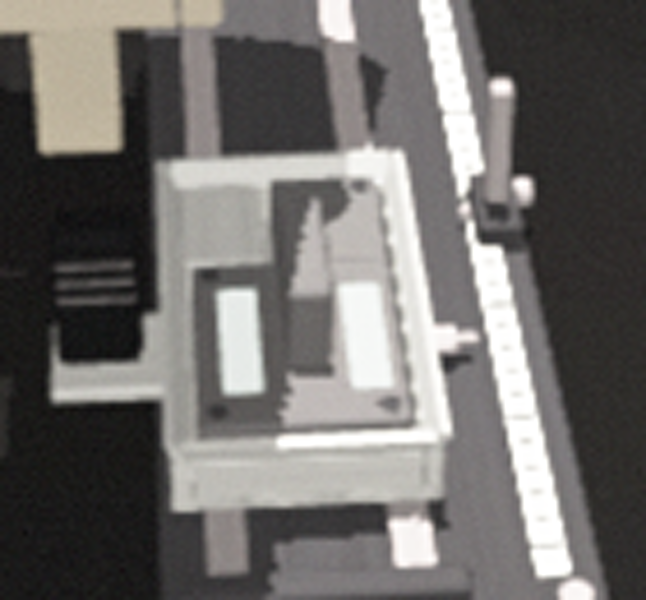

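After release the cell is still seated, with its top level at rim height. The pointer tip is at about (475,338) in the crop and the post foot at about (500,215). Gripping the carriage's grip next, and measuring the pointer.

step_arm:
  xyz:
    - [0,-0.008,0.15]
    - [0,-0.008,0.3]
    - [0,-0.008,0.42]
    - [0,-0.008,0.5]
    - [0,-0.008,0.532]
    - [0,-0.008,0.532]
    - [0,-0.008,0.532]
    - [0,-0.008,0.532]
    - [0,-0.008,0.532]
    - [0,-0.008,0.532]
    - [0,-0.008,0.532]
    - [0,-0.008,0.532]
    - [0,-0.008,0.532]
    - [0,-0.008,0.532]
    - [0,-0.008,0.532]
    - [0,-0.008,0.532]
    - [0,-0.008,0.532]
    - [0,-0.008,0.532]
  yaw: [-0.001,-0.001,-0.001,-0.001,-0.001,-0.001,-0.001,-0.001,-0.001,-0.001,-0.001,-0.001,-0.001,-0.001,-0.001,-0.001,-0.001,-0.001]
  claw: [-1,-1,-1,-1,-1,-1,0,0.4,1,1,1,1,1,1,1,1,1,1]
  grip_force: 12

```text
time_s: 16.77
tcp_pos: [0.4887, -0.3402, 0.0531]
eef_rot: [-180.0, -0.0, 178.0]
contact_force: [-0.4, -4.1, -0.7]
gripper_width: 0.016
gripper_force: 12.0
```

```bash
python3 - <<'E'
from h import *
togo(.489,-.340,.053,177.8)
for n,f in(("side","side4.npy"),("top","top0.npy")):
    P=cloud(n,np.load(f));X,Y,Z=P[...,0],P[...,1],P[...,2]
    for lab,m in(("pointer",(Z>.017)&(Z<.05)&(X>.597)&(X<.625)&(Y>-.38)&(Y<-.32)),("post",(Z>.045)&(Z<.075)&(X>.615)&(X<.65)&(Y>-.33)&(Y<-.2))):
        v,u=np.where(m);print(n,lab,len(u))
        for a,b in list(zip(u,v))[::max(1,len(u)//14)]:print((int(a),int(b)),P[b,a].round(4).tolist())
E
```

```text
t 16.7667 at [ 0.4887 -0.3402  0.0531] [-179.98   -0.    178.  ] F [-0.4 -4.1 -0.7] w 0.016 share [-0.0015  0.001   0.0006] yaw 0.0006
side pointer 42
(364, 361) [0.5979, -0.345, 0.0219]
(367, 361) [0.6027, -0.344, 0.0204]
(365, 362) [0.5992, -0.3465, 0.0212]
(368, 362) [0.6037, -0.3466, 0.0207]
(371, 362) [0.6079, -0.3486, 0.0223]
(366, 363) [0.6005, -0.3479, 0.0204]
(369, 363) [0.6051, -0.3479, 0.0199]
(372, 363) [0.6095, -0.3483, 0.0199]
(366, 364) [0.6001, -0.35, 0.0204]
(369, 364) [0.6044, -0.3512, 0.0211]
(372, 364) [0.6094, -0.3492, 0.0187]
(366, 365) [0.5997, -0.3523, 0.0207]
(369, 365) [0.6044, -0.3517, 0.0196]
(367, 366) [0.6012, -0.3529, 0.0191]
side post 90
(378, 307) [0.6289, -0.2824, 0.0721]
(379, 308) [0.6296, -0.2867, 0.0734]
(380, 309) [0.6305, -0.2899, 0.0739]
(380, 310) [0.6307, -0.2895, 0.0717]
(380, 311) [0.6306, -0.2906, 0.0705]
(380, 312) [0.6306, -0.2908, 0.0687]
(380, 313) [0.6304, -0.2919, 0.0677]
(380, 314) [0.6308, -0.2906, 0.0647]
(380, 315) [0.6306, -0.2922, 0.064]
(380, 316) [0.631, -0.2906, 0.0606]
(380, 317) [0.6309, -0.2913, 0.0593]
(376, 319) [0.625
[... 1257 characters left out ...]
]
(415, 213) [0.6281, -0.2865, 0.071]
(416, 213) [0.6277, -0.2882, 0.0732]
(417, 213) [0.6284, -0.2911, 0.0694]
(412, 214) [0.6295, -0.2841, 0.0519]
(413, 214) [0.6269, -0.2834, 0.0656]
(415, 214) [0.6262, -0.2869, 0.0693]
(416, 214) [0.6263, -0.289, 0.0693]
(417, 214) [0.6267, -0.2916, 0.0673]
(412, 215) [0.627, -0.2837, 0.0535]
(413, 215) [0.6257, -0.2844, 0.0607]
(414, 215) [0.6246, -0.2852, 0.0667]
(415, 215) [0.6238, -0.2865, 0.0711]
(416, 215) [0.6241, -0.2889, 0.0695]
(411, 216) [0.6263, -0.2831, 0.0456]
(412, 216) [0.625, -0.2839, 0.0526]
(413, 216) [0.6245, -0.2854, 0.0557]
(414, 216) [0.6245, -0.2875, 0.0559]
(415, 216) [0.6245, -0.2896, 0.0559]
(414, 217) [0.6241, -0.2895, 0.0462]
```

step_arm:
  xyz:
    - [0,0.01,0]
    - [0,0.035,0]
    - [0,0.07,0]
    - [0,0.11,0]
    - [0,0.15,0]
    - [0,0.19,0]
    - [0,0.23,0]
    - [0,0.26,0]
    - [0,0.28,0]
    - [0,0.29,0]
    - [0,0.29,0]
    - [0,0.29,0]
  yaw: [0,0,0,0,0,0,0,0,0,0,0,0]
  claw: [1,1,1,1,1,1,1,1,1,1,1,1]

```text
time_s: 17.77
tcp_pos: [0.4909, -0.2813, 0.0531]
eef_rot: [180.0, 0.0, 178.0]
contact_force: [2.6, 3.6, -3.9]
gripper_width: 0.0162
gripper_force: 12.0
```

```bash
cat > m.py <<'E'
from h import *
togo(.489,-.282,.053,177.8)
ya=np.array([.0387,.99925])
for n in("side","top"):
    p,d=cams.capture(n);cv2.imwrite(f"pics/{n}_m.png",p)
    P=cloud(n,d);X,Y,Z=P[...,0],P[...,1],P[...,2]
    for lab,m in(("pointer",(Z>.017)&(Z<.03)&(X>.599)&(X<.6115)&(Y>-.33)&(Y<-.25)),("post",(Z>.047)&(Z<.075)&(X>.62)&(X<.635)&(Y>-.33)&(Y<-.2))):
        if m.sum()<4: print(n,lab,"few");continue
        t=P[m][:,:2]@ya;v,u=np.where(m);print(n,lab,m.sum(),"ytrack pct",np.percentile(t,[2,50,98]).round(4),"mid",((np.percentile(t,2)+np.percentile(t,98))/2).round(4),"z",np.median(P[m][:,2]).round(4),"px",u.min(),u.max(),v.min(),v.max())
E
python3 m.py
```

```text
t 17.7667 at [ 0.4909 -0.2813  0.0531] [1.7996e+02 1.0000e-02 1.7802e+02] F [ 2.6  3.6 -3.9] w 0.0162 share [ 0.0095 -0.0038  0.0007] yaw 0.0006
side pointer 33 ytrack pct [-0.2678 -0.2632 -0.2579] mid -0.2628 z 0.0207 px 359 366 333 338
side post 84 ytrack pct [-0.2669 -0.2648 -0.2592] mid -0.2631 z 0.0637 px 376 381 307 322
top pointer few
top post 24 ytrack pct [-0.2662 -0.2616 -0.2587] mid -0.2624 z 0.0676 px 412 417 212 217
```

The pointer and post now agree within about 1 mm. Letting go, moving clear and checking with both cameras.

step_arm:
  xyz:
    - [0,0,0]
    - [0,0,0]
    - [0,0,0]
    - [0,0,0]
    - [0,0,0]
    - [0,0,-0.15]
    - [0,0,-0.35]
    - [0,0,-0.55]
    - [0,0.2,-0.6]
    - [0,0.4,-0.6]
    - [0,0.6,-0.6]
    - [0,0.8,-0.6]
    - [0,1,-0.6]
    - [0,1,-0.6]
    - [0,1,-0.6]
  yaw: [0,0,0,0,0,0,0,0,0,0,0,0,0,0,0]
  claw: [0.6,0,-1,-1,-1,-1,-1,-1,-1,-1,-1,-1,-1,-1,-1]

```text
time_s: 19.12
tcp_pos: [0.4978, -0.0801, 0.1735]
eef_rot: [180.0, 0.0, 178.2]
contact_force: [-0.3, -0.1, -0.2]
gripper_width: 0.0874
gripper_force: 0.0
```

```bash
python3 m.py; python3 - <<'E'
import cv2,numpy as np
s=cv2.imread("pics/side_m.png");t=cv2.imread("pics/top_m.png")
cv2.imwrite("pics/crop7.png",np.hstack([cv2.resize(s[280:400,280:400],(400,400),interpolation=2),cv2.resize(t[195:295,370:470],(400,400),interpolation=2)]))
E
```

```text
t 19.1167 at [ 0.4978 -0.0801  0.1735] [1.7999e+02 3.0000e-02 1.7825e+02] F [-0.3 -0.1 -0.2] w 0.0874 share [ 0.0131 -1.0103  0.6025] yaw 0.0012
side pointer 34 ytrack pct [-0.2679 -0.2634 -0.257 ] mid -0.2624 z 0.0204 px 359 366 333 338
side post 86 ytrack pct [-0.2677 -0.265  -0.2589] mid -0.2633 z 0.064 px 376 381 307 323
top pointer 15 ytrack pct [-0.2701 -0.2625 -0.2599] mid -0.265 z 0.0203 px 409 414 225 230
top post 25 ytrack pct [-0.2664 -0.2622 -0.2592] mid -0.2628 z 0.0681 px 412 417 212 217
```

View pics/crop7.png

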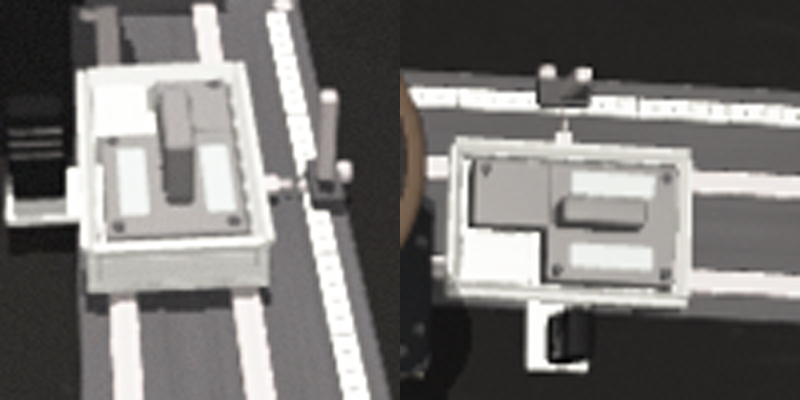

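The crop shows the cell seated, with the pointer at about (565,125) on the middle of the post foot at about (564,90). Both cameras put the offset within about 1 mm. The arm touches nothing, so I'm handing in.

```bash
python3 -c "
from plant import job;print(job.close_job())"
```

```text
the job is handed in; nothing more can be done
None
```

The cell is seated in the carriage and released, the pointer lines up with the index post to within about 1 mm, and the job was handed in at about 19 s; no verdict came back.

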